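# Load a battery pack into the tester and set its load pointer

## Task

Take the power-tool battery out from under the wooden riser and set it down gently, upright, in the open drawer of the grey battery tester, with its rail end towards the copper contacts, then slide the drawer fully home. After that, turn the tester's black knob until the orange pointer stands on the green mark (not the red one). Leave everything else on the bench where it is.

Things in the scene. Friction and masses are not known exactly. Their poses are not given: they have to be found in the camera images.
- battery: black tool battery lying flat: case 130 x 66 x 42 mm (x, y, z); on it a grey rail, 66 (x) x 30 (y) mm, 25 mm high (top at 67 mm), from x = -6 to +60 mm. Origin: centre of the underside; +x points to the rail end, z up; the green end is -x. About 0.45 kg. Starts under the riser with only its green end, 50 to 60 mm, sticking out towards the robot
- battery_rail (a point): centre of the grey rail, 60 mm above the battery's underside, 27 mm from its origin along +x; axes as the battery's
- riser: wooden riser (small bridge), fixed: board 160 (x) x 220 (y) mm, underside 78 mm and top 88 mm above the bench, on two 8 mm side panels whose inner faces stand 196 mm apart; open to the front (-x) and back. Origin: on the bench under its centre, so its front edge is at x = -82 mm
- tester: grey battery tester, fixed: housing 200 (x) x 280 (y) x 110 mm high. Origin: centre of its underside; -x is its front (to the robot), at x = -100 mm; z up. The knob is on its top at x = -30, y = +85 mm; the pointer scale (white strip along y) on its top at x = +45 mm, from y = -105 to +45 mm. The drawer slides out of its front at y = -45 mm
- drawer (a joint): tester's drawer, m: 0 = fully home, grows as it opens towards the tester's -x (limit 0.135); starts open. Friction about 2 N, stays where left
- drawer_floor (a point): centre of the drawer's pocket, on its floor (10 mm above the bench); moves with the drawer; axes as the tester's. Pocket 80 (x) x 144 (y) mm, side and back walls 38 mm high above the floor, front 46 mm: the battery lies along y. Copper contacts on its +y wall (the knob's side)
- drawer_front (a point): middle of the outer face of the drawer's pull (60 mm wide, 10 mm deep and high), 40 mm above the bench. The pull sits on the green drawer front, 160 mm wide, 8 mm thick, from 2 to 56 mm above the bench; moves with the drawer; axes as the tester's. Home, the front is flush with the housing and the pull stands out 10 mm
- load_knob (a joint): the knob's angle, rad, positive anticlockwise seen from above, limits -4.2 to 4.2. Each rad moves the pointer 14 mm: anticlockwise towards the tester's +y (left seen from the robot), clockwise towards -y. Friction about 0.06 N m, stays where left
- knob_grip (a point): grip point of the knob, on its vertical axis, 139 mm above the bench. The knob is a black disc of 31 mm radius, 10 mm thick, with a bar handle on it 56 mm long (along this point's x), 16 mm thick (y) and 30 mm high (top 153 mm, foot 123 mm above the bench)
- pointer_tip (a point): tip of the orange pointer on the white scale, driven by the knob; slides along the tester's y; axes as the tester's; 118 mm above the bench
- green_mark: green marker tab, 14 mm wide with a 4 mm wide nose, fixed on the robot's side of the scale; origin on its centre line; axes as the tester's. The pointer is on the mark when the pointer tip has the same y as this origin, in these axes
- red_mark: red marker tab of the same shape, a decoy: on the other part of the scale from the green one
- spray_can: bystander: blue can, 60 mm diameter, 170 mm high, standing beside the pull-out lane in front of the riser; origin centre of underside
- spare_box: bystander: cardboard box 90 x 70 x 50 mm standing on the riser; origin centre of underside
- screw_jar: bystander: jar 48 mm diameter, 70 mm high, standing on the riser; origin centre of underside
- grease_tin: bystander: yellow tin 44 mm diameter, 35 mm high, standing on the tester's top behind the knob; origin centre of underside
- screwdriver: bystander: red screwdriver 180 mm long lying on the right
- wrench: bystander: steel wrench 180 mm long lying on the left
- mug: bystander: blue mug, 80 mm diameter, 90 mm high, on the right near the robot; origin centre of underside
Not all that is in view belongs to the job. Of the things that look like the battery, the middle-sized one is meant.

How it is judged:
On the way, in this order (a step that is already met when the one before it is completed fails the run):
1. the battery lies in the drawer's pocket, rail up and rail end towards the copper contacts, released (x of battery in the frame of drawer_floor between -0.012 and 0.012 m and y of battery in the frame of drawer_floor between -0.012 and 0.012 m and z of battery in the frame of drawer_floor below 0.006 m and angle between battery's own z axis and vertical below 0.08 rad and y of battery_rail in the frame of drawer_floor above 0.01 m and contact force between battery and the fingers below 0.1 N and value of joint drawer above 0.05 m), for 0.2 s.
2. the drawer is shut with the battery in it (x of battery in the frame of drawer_floor between -0.012 and 0.012 m and y of battery in the frame of drawer_floor between -0.012 and 0.012 m and z of battery in the frame of drawer_floor below 0.006 m and angle between battery's own z axis and vertical below 0.08 rad and y of battery_rail in the frame of drawer_floor above 0.01 m and value of joint drawer below 0.004 m), for 0.2 s.
3. the pointer is turned onto the green mark with the drawer shut (y of pointer_tip in the frame of green_mark between -0.003 and 0.003 m and value of joint drawer below 0.004 m), for 0.3 s.
At the end, for the whole second after the job is handed in: The battery lies flat (0.08 rad) and still in the drawer's pocket, within 12 mm of its centre each way, rail end towards the copper contacts; the drawer is home within 4 mm; the pointer tip is within 3 mm of the green mark's centre line; the knob is still (all of step 3 and x of battery in the frame of drawer_floor between -0.012 and 0.012 m and y of battery in the frame of drawer_floor between -0.012 and 0.012 m and z of battery in the frame of drawer_floor below 0.006 m and angle between battery's own z axis and vertical below 0.08 rad and y of battery_rail in the frame of drawer_floor above 0.01 m and linear speed of battery below 0.02 m/s and velocity of joint load_knob between -0.05 and 0.05 rad/s); the robot touches nothing.
It fails at once if a bystander is moved by more than 30 mm or tipped over (distance of any of spray_can, spare_box, screw_jar, grease_tin, screwdriver, wrench, mug from where it was at the start of the episode above 0.03 m or angle between any of spray_can, spare_box, screw_jar, grease_tin, mug's own z axis and vertical above 0.6 rad).
It fails at once if the battery hits the tester hard (over 60 N) (contact force between battery and tester above 60 N).
It also fails if it takes over 72 s, if anything falls off the work surface, if the arm or the gripper's body presses on something with over 40 N, if the wrist force passes 120 N, or if a joint passes its speed limit or range.

## Robot

A 7-joint arm with a two-finger parallel gripper is mounted at the origin on the work surface. World frame = base frame: x ahead of the robot, y to its left, z up, the work surface at z = 0. Lengths are in m, angles in rad, forces in N, time in s.
With the tool pointing down it reaches from about 0.4 to 0.925 m from the base axis. Payload 4.1 kg.
Tool frame: the origin (TCP) lies midway between the tips of the shut fingers; the grasp point (between the pads) lies 19 mm behind it (robot.pinch_z is the distance from the TCP to the grasp point, in m); z points along the fingers, y is the line along which they close (so a half turn about z gives the same grasp; the last joint's range is limited). The gripper opens to 85 mm and grips with 20 to 120 N. Pads are 22 mm wide; open, the fingers measure 114 mm over their backs; the gripper's body (76 mm by 85 mm) begins 54 mm behind the grasp point. The pads swing forward as they close: fully open they stand 13 mm farther back than shut.
Start: joints at [-1.207, 0.398, 0.045, 1.537, -0.019, 1.207, -0.051], TCP at [0.29, 0.582, 0.231] pointing down, gripper open.
Joint ranges: [-2.82, 2.82], [-0.49, 2.23], [-1.37, 1.46], [0, 2.46], [-1.36, 4.5], [0.23, 2], [-2.94, 2.94]. Speed limits (rad/s): [2.57, 2.57, 3.14, 3.14, 3.14, 3.14, 3.14].

## Interface

Orientations are given as a 3x3 rotation matrix whose columns are the frame's x, y, z axes.
In Python, from station import robot gives the robot as it stands.
- The arm moves only by the tool servo_tool, never from a script. Its argument "moves" is a list of rows, each a list of 7 numbers: the opening, from 0 (shut) to 1 (fully open), then the shift along the tool's x, y, z in m, then the turn, a rotation vector about the tool's x, y, z in rad. In form: [[jaw, tx, ty, tz, wx, wy, wz], ...]. A call has 1 to 12 rows; each row is the pose to reach, as a shift and turn from the pose commanded when the call began, along the tool's axes at that moment; what a row does not reach only later rows make up. A row lasts 1/12 s, in which the tool goes at most 41.7 mm and 7.16 degrees, less where a joint would pass 70% of its speed; a pose out of reach is approached as far as the arm can. A call with a gripper value outside its range is refused whole. The fingers move at their own pace and stop on an object; "squeeze" is the grip in N (left out, the last holds). Time passes only in rows, so rows that repeat a pose let the fingers close. It gives the time, the measured TCP pose, the force, the opening and the grip force at its end, in the units of the state.
- robot.state(): the state, without advancing time (a new reading comes with each control period).
- robot.capture(name): name is "scene" or "top"; returns a dict with "pixels" (420x560x3 uint8, blue, green, red), "intrinsics" (3x3 intrinsics, pixels), "cam_to_world" (4x4, takes a point from camera to world coordinates). Camera axes: x right, y up, looking along -z (the intrinsics and any distortion apply to the point x, -y, -z); pixel columns grow to the right and rows downward; lengths in m; the calibration is good to about 2 mm. A picture is of the moment at which its call begins. There is no depth.
- robot.sign_off(): hands the job in; it is judged then, once.
The state is a dict: "t": time; "q": joint angles; "qd": joint speeds; "joint_efforts": joint torques, N m; "tool_pos": TCP position; "tcp_rot": TCP orientation; "force": force on the tool from outside, world axes, zero at the start; "torque": the same for the moment, N m; "finger_gap": finger opening in m; "gripper_force": force on a finger pad.
Only numpy, scipy, OpenCV 4.12 (cv2) and the standard library are available. Lean on these libraries where they do the work, as an engineer would, in place of code of your own. Each camera call takes 0.05 s, during which the arm holds its last target. There are 200 camera calls.

## Working session

There is one attempt and no reset: what is moved stays moved. The work goes in short steps, Python scripts to look and compute and a tool call to move; the robot and the scene stay as the last step left them, time stands still between calls to the robot, and variables do not carry over. Pictures are saved under pics/ and viewed, at most 10 in all, crops included, and the job is handed in when it is done.

Besides the shell and the picture viewer there is one more tool, called as name([rows], argument=value, ...), one row to a line, values as JSON. servo_tool: Moves the arm, as the interface text tells. Its arguments: {"type":"object","properties":{"moves":{"type":"array"},"squeeze":{"type":"number"}},"required":["moves"]}

```bash
mkdir -p pics; ls; cat > h.py <<'E'
import numpy as np, cv2
from station import robot
def cap(n):
    c=robot.capture(n); return np.array(c["pixels"],np.uint8),np.array(c["intrinsics"]),np.array(c["cam_to_world"])
def ray(K,T,u,v):
    d=np.linalg.inv(K)@np.array([u,v,1.]); d=T[:3,:3]@np.array([d[0],-d[1],-d[2]]); return T[:3,3],d
def onz(K,T,u,v,z):
    o,d=ray(K,T,u,v); return o+d*(z-o[2])/d[2]
def proj(K,T,P):
    p=np.linalg.inv(T)@np.append(P,1); q=K@np.array([p[0],-p[1],-p[2]]); return q[:2]/q[2]
E
python3 - <<'E'
from h import *
for n in("scene","top"):
    im,K,T=cap(n); cv2.imwrite(f"pics/{n}0.png",im); np.savez(f"{n}0.npz",im=im,K=K,T=T); print(n,K.round(1).tolist(),T.round(3).tolist())
s=robot.state(); print(s["tool_pos"],np.round(s["tcp_rot"],3).tolist(),s["t"])
E
```

```text
pics
scene [[433.2, 0.0, 283.1], [0.0, 433.2, 206.5], [0.0, 0.0, 1.0]] [[-0.33, -0.577, 0.748, 1.414], [0.944, -0.204, 0.259, 0.281], [0.004, 0.791, 0.612, 0.826], [0.0, 0.0, 0.0, 1.0]]
top [[379.3, 0.0, 277.1], [0.0, 379.3, 213.4], [0.0, 0.0, 1.0]] [[-0.003, 0.995, -0.095, 0.447], [-1.0, -0.004, -0.008, -0.036], [-0.009, 0.095, 0.995, 1.054], [0.0, 0.0, 0.0, 1.0]]
[0.28991653 0.58112153 0.23035924] [[-0.895, 0.446, -0.001], [0.446, 0.895, -0.002], [-0.0, -0.002, -1.0]] 0.1
```

View pics/scene0.png

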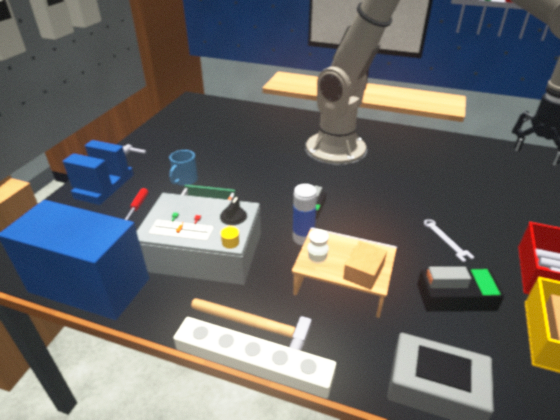

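View pics/top0.png

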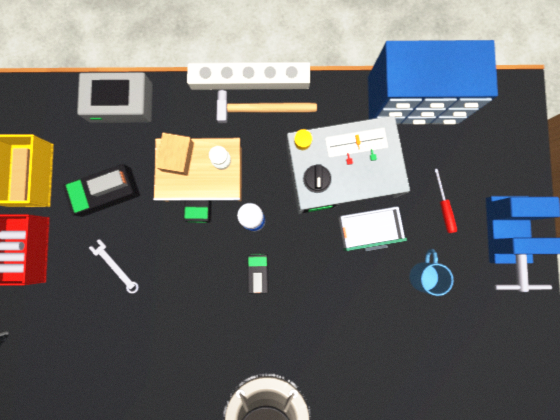

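The scene view shows the robot at the top and the tester at (200,235), with the riser at (345,265). In the top view:
- The riser board is at (197,168), and the battery's green end sticks out at (197,213).
- The spray can is at (251,217). The decoy batteries are at (258,273) and (100,190).
- The tester is at (348,162) with its knob at (318,178) and pointer at (358,140). The green mark is at (373,155) and the red at (349,159).
- The open drawer is at (372,230).

```bash
python3 - <<'E'
from h import *
d=np.load("top0.npz"); im,K,T=d["im"],d["K"],d["T"]
a=cv2.resize(im[115:260,285:415],None,fx=4,fy=4,interpolation=cv2.INTER_CUBIC)
cv2.imwrite("pics/crop.png",a)
hsv=cv2.cvtColor(im,cv2.COLOR_BGR2HSV)
def m(lo,hi,z,box,name):
    mk=cv2.inRange(hsv,lo,hi); b=np.zeros_like(mk); x0,y0,x1,y1=box; b[y0:y1,x0:x1]=255; mk&=b
    cs=cv2.findContours(mk,cv2.RETR_EXTERNAL,cv2.CHAIN_APPROX_NONE)[0]
    for c in sorted(cs,key=cv2.contourArea)[::-1][:2]:
        r=cv2.minAreaRect(c)
        print(name,"area",cv2.contourArea(c),"px",np.round(r[0],1),"c",onz(K,T,*r[0],z)[:2].round(4),"corners",[onz(K,T,*p,z)[:2].round(4).tolist() for p in cv2.boxPoints(r)])
G=((45,120,60),(80,255,255))
m(*G,.042,(170,195,230,235),"batgreen")
m(*G,.056,(330,195,415,260),"drawerfront")
m(*G,.118,(365,145,382,165),"green")
m((0,150,100),(6,255,255),.118,(340,150,358,170),"red")
m((8,150,150),(20,255,255),.118,(335,120,390,152),"pointer")
m((8,60,120),(22,255,255),.088,(145,130,250,205),"riser")
m((0,0,110),(180,60,210),.110,(280,110,415,215),"tester")
m((0,0,0),(180,255,50),.123,(300,160,336,196),"knob")
m((95,30,0),(125,255,255),.17,(230,200,270,235),"can")
E
```

```text
batgreen area 251.0 px [195.5 212.5] c [0.5472 0.1919] corners [[0.5622, 0.2232], [0.5619, 0.1612], [0.5323, 0.1608], [0.5325, 0.2226]]
batgreen area 5.5 px [200.  221.5] c [0.5229 0.1795] corners [[0.5243, 0.1929], [0.5242, 0.166], [0.5215, 0.166], [0.5216, 0.1928]]
drawerfront area 36.0 px [375.5 244.3] c [ 0.4603 -0.2844] corners [[0.4503, -0.2069], [0.4758, -0.3612], [0.4703, -0.362], [0.4448, -0.2077]]
drawerfront area 1.5 px [331.  206.5] c [ 0.5602 -0.1699] corners [[0.5616, -0.1673], [0.5615, -0.1726], [0.5589, -0.1725], [0.5589, -0.1672]]
green area 20.5 px [372.5 154.5] c [ 0.6841 -0.2678] corners [[0.6726, -0.2613], [0.6956, -0.2619], [0.6956, -0.2744], [0.6725, -0.2738]]
red area 18.5 px [349. 159.] c [ 0.6729 -0.2087] corners [[0.6627, -0.2035], [0.6832, -0.2039], [0.6831, -0.2139], [0.6627, -0.2135]]
pointer area 0.5 px [356.4 141.2] c [ 0.7185 -0.2283] corners [[0.7257, -0.2244], [0.7267, -0.2275], [0.7112, -0.2322], [0.7102, -0.2291]]
riser area 1463.5 px [197.9 165.9] c [0.6642 0.1774] corners [[0.5833, 0.2921], [0.7558, 0.2908], [0.7461, 0.0612], [0.5743, 0.0662]]
riser area 10.0 px [227. 146.] c [0.7164 0.1023] corners [[0.7191, 0.1128], [0.719, 0.0919], [0.7137, 0.0919], [0.7138, 0.1127]]
tester area 98.5 px [377.3 115. ] c [ 0.7889 -0.2849] corners [[0.7898, -0.1973], [0.8106, -0.3705], [0.7879, -0.3724], [0.7673, -0.1996]]
tester area 51.5 px [409.  117.5] c [ 0.7819 -0.3654] corners [[0.7991, -0.3533], [0.7989, -0.3788], [0.7648, -0.3775], [0.7649, -0.3521]]
knob area 2.0 px [315.1 177.5] c [ 0.6252 -0.1227] corners [[0.6517, -0.1109], [0.6544, -0.1228], [0.5989, -0.1344], [0.5963, -0.1226]]
can area 80.0 px [256.1 224.8] c [0.505  0.0208] corners [[0.5018, 0.0525], [0.5314, 0.003], [0.5082, -0.0108], [0.4788, 0.0386]]
can area 0.0 px [262.  211.5] c [0.5363 0.0071] corners [[0.5351, 0.0071], [0.5351, 0.0071], [0.5374, 0.0071], [0.5374, 0.0071]]
```

View pics/crop.png

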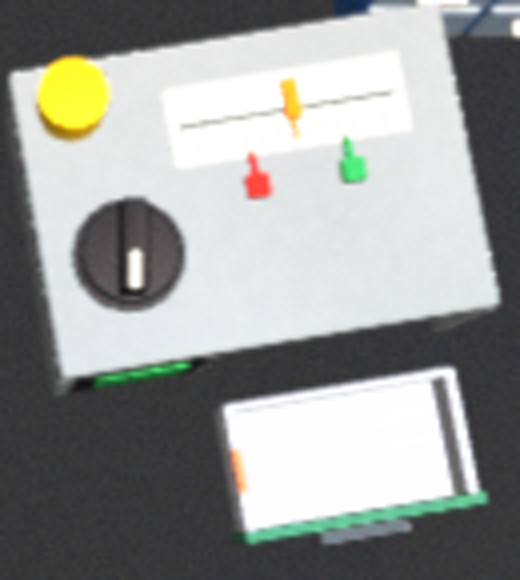

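The crop shows, in crop pixels:
- **Tester top:** corners at (10,72), (435,8), (498,302) and (65,378).
- **Knob:** centre about (130,252), with its bar nearly vertical.
- **Scale:** pointer tip about (295,135), green nose (347,140), red nose (253,155).
- **Drawer front:** (245,540) to (487,495), with copper on the left wall at (237,470).

```bash
python3 - <<'E'
from h import *
d=np.load("top0.npz"); im,K,T=d["im"],d["K"],d["T"]
P=lambda u,v,z: onz(K,T,(u+.5)/4-.5+285,(v+.5)/4-.5+115,z)[:2]
c=np.array([P(10,72,.11),P(435,8,.11),P(498,302,.11),P(65,378,.11)])  # +x+y,+x-y,-x-y,-x+y
print("sides",np.linalg.norm(c[0]-c[1]),np.linalg.norm(c[1]-c[2]),np.linalg.norm(c[2]-c[3]),np.linalg.norm(c[3]-c[0]))
y=(c[0]-c[1])+(c[3]-c[2]); yaw=np.arctan2(-y[0],y[1]); x=(c[0]-c[3])+(c[1]-c[2]); print("yaw",yaw,np.arctan2(x[1],x[0]))
o=c.mean(0); R=np.array([[np.cos(yaw),-np.sin(yaw)],[np.sin(yaw),np.cos(yaw)]])
print("origin",o); L=lambda p:(R.T@(p-o)).round(4)
print("corners",[L(p).tolist() for p in c])
for n,u,v,z in [("knob",130,252,.123),("bar0",131,202,.153),("bar1",134,294,.153),("ptip",295,135,.118),("gn",347,140,.118),("gtab",353,168,.118),("rn",253,155,.118),("dfL",245,540,.056),("dfR",487,495,.056),("pullL",325,542,.045),("pullR",410,525,.045),("dbackL",222,405,.048),("dbackR",455,368,.048),("tin",72,92,.145)]:
    p=P(u,v,z); print(n,p.round(4),L(p))
print("knob nominal", (o+R@[-.03,.085]).round(4))
s=im[:, :,:].astype(int); g=s[...,1]-s[...,2]
print(g[200:228,196]); print(g[212,180:214]); print(g[207,180:214]); print(g[217,180:214])
for v in (202.5,206.5,218.5,222.5): print(v,onz(K,T,196,v,.042)[0].round(4),onz(K,T,196,v,.0)[0].round(4),onz(K,T,196,v,.088)[0].round(4))
print([onz(K,T,u,212,.042)[1].round(4) for u in (184,185,207,208)])
# riser front corners from scene later; can base
E
python3 -c "
import cv2;a=cv2.imread('pics/top0.png')[125:235,145:275];cv2.imwrite('pics/crop2.png',cv2.resize(a,None,fx=5,fy=5,interpolation=cv2.INTER_CUBIC))"
```

```text
sides 0.27461923459099835 0.19279573164862496 0.27564668740633147 0.19918040876771487
yaw 0.15861721486796798 0.17026580449698292
origin [ 0.66776946 -0.20650836]
corners [[0.0996, 0.1384], [0.0964, -0.1362], [-0.0964, -0.139], [-0.0996, 0.1367]]
knob [ 0.625  -0.1277] [-0.0298  0.0846]
bar0 [ 0.6499 -0.1257] [-0.0049  0.0826]
bar1 [ 0.5937 -0.1268] [-0.0605  0.0904]
ptip [ 0.7    -0.2328] [ 0.0277 -0.0311]
gn [ 0.6966 -0.2654] [ 0.0192 -0.0627]
gtab [ 0.6786 -0.2686] [ 0.0009 -0.0631]
rn [ 0.6873 -0.2062] [ 0.0194 -0.0028]
dfL [ 0.4466 -0.2068] [-0.2185  0.0346]
dfR [ 0.4754 -0.3656] [-0.2151 -0.1267]
pullL [ 0.4451 -0.2615] [-0.2286 -0.0191]
pullR [ 0.4561 -0.3178] [-0.2266 -0.0765]
dbackL [ 0.5359 -0.1948] [-0.1283  0.0324]
dbackR [ 0.56 -0.35] [-0.1291 -0.1247]
tin [ 0.7204 -0.0913] [0.0702 0.1054]
knob nominal [ 0.6247 -0.1273]
[ -5  -2  -5  -4  -3  -4  29 109 162 166 170 168 167 167 165 168 171 163
  92  11   1  37  51   6  -2  -1   4  -2]
[ -1   0  -2   9  62 137 169 169 169 167 162 169 167 167 167 166 167 166
 168 168 165 167 169 166 165 164 162 114  23  -2  -2  -2   0  -2]
[  0  -1  -1   3  27  95 133 139 138 138 136 137 138 138 135 124 109 105
 108 108 108 107 110 104 107 107 104  72  11  -2  -3   1   1   0]
[  2   0  -2  13  85 141 157 164 163 161 160 160 160 162 159 165 163 161
 160 162 160 159 165 160 163 163 147  92  16  -4  -2  -4   0   1]
202.5 0.5743 0.5795 0.5685
206.5 0.5634 0.5682 0.5582
218.5 0.531 0.5345 0.5272
222.5 0.5203 0.5233 0.517
[np.float64(0.2229), np.float64(0.2202), np.float64(0.161), np.float64(0.1583)]
```

View pics/crop2.png

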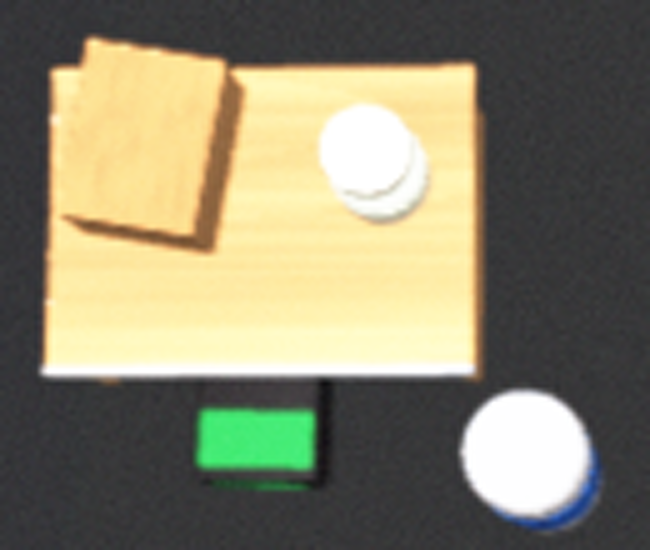

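The second crop shows the riser front edge at row 375 and the battery's green label at (198–315, 408–470). Its front face ends near row 480, and its sides are parallel to world x within about 1°. The can is at (525,453).

So the battery end is at x≈0.527, y≈0.191. I'll grip it with the tool leaning back 20°.

```bash
cat >> h.py <<'E'
from scipy.spatial.transform import Rotation as Ro
def goal(yaw,tilt=0):  # yaw of tool x in world, tool z down, tilt about tool y
    c,s=np.cos(yaw),np.sin(yaw)
    R=np.array([[c,s,0],[s,-c,0],[0,0,-1.]]); return R@Ro.from_rotvec([0,tilt,0]).as_matrix()
def plan(p,R):
    s=robot.state(); R0=np.array(s["tcp_rot"]); d=R0.T@(np.array(p)-s["tool_pos"])
    w=Ro.from_matrix(R0.T@R).as_rotvec(); print("shift",d.round(4),"turn",w.round(4),"t",s["t"],"pos",np.round(s["tool_pos"],4))
E
python3 - <<'E'
from h import *
print(robot.pinch_z, robot.state()["finger_gap"]); plan([.545,.191,.15],goal(0,.35)); plan([.545,.191,.15],goal(0,0))
E
```

```text
0.0187 0.08523292510195538
shift [-0.4024 -0.2351  0.0808] turn [-0.4677  0.1125  2.643 ] t 0.1 pos [0.2899 0.5811 0.2304]
shift [-0.4024 -0.2351  0.0808] turn [-4.0000e-04  2.4000e-03  2.6789e+00] t 0.1 pos [0.2899 0.5811 0.2304]
```

servo_tool([
  [1,-0.4,-0.235,0.03,-0.468,0.113,2.643],
  [1,-0.4,-0.235,0.03,-0.468,0.113,2.643],
  [1,-0.4,-0.235,0.03,-0.468,0.113,2.643],
  [1,-0.4,-0.235,0.03,-0.468,0.113,2.643],
  [1,-0.4,-0.235,0.03,-0.468,0.113,2.643],
  [1,-0.4,-0.235,0.03,-0.468,0.113,2.643],
  [1,-0.4,-0.235,0.03,-0.468,0.113,2.643],
  [1,-0.4,-0.235,0.03,-0.468,0.113,2.643],
  [1,-0.4,-0.235,0.03,-0.468,0.113,2.643],
  [1,-0.4,-0.235,0.03,-0.468,0.113,2.643],
  [1,-0.4,-0.235,0.03,-0.468,0.113,2.643],
  [1,-0.4,-0.235,0.03,-0.468,0.113,2.643],
])

```text
t: 1.1
tool_pos: [0.5469, 0.1834, 0.2012]
tcp_rot: [[0.363, 0.909, 0.205], [0.91, -0.393, 0.132], [0.2, 0.138, -0.97]]
force: [-0.0, -0.8, -0.0]
finger_gap: 0.0856
gripper_force: 0.0
```

```bash
python3 - <<'E'
from h import *
plan([.545,.191,.15],goal(0,.35)); s=robot.state();print(np.round(s["q"],2),np.round(s["force"],1))
E
```

```text
shift [-0.0041 -0.0118  0.0503] turn [-0.1989  0.0489  1.1503] t 1.1 pos [0.5469 0.1834 0.2012]
[-0.8   0.18  0.49  1.95 -0.2   0.8  -0.6 ] [-0.  -0.8 -0. ]
```

servo_tool([
  [1,-0.004,-0.012,0.05,-0.199,0.049,1.15],
  [1,-0.004,-0.012,0.05,-0.199,0.049,1.15],
  [1,-0.004,-0.012,0.05,-0.199,0.049,1.15],
  [1,-0.004,-0.012,0.05,-0.199,0.049,1.15],
  [1,-0.004,-0.012,0.05,-0.199,0.049,1.15],
  [1,-0.004,-0.012,0.05,-0.199,0.049,1.15],
  [1,-0.004,-0.012,0.05,-0.199,0.049,1.15],
  [1,-0.004,-0.012,0.05,-0.199,0.049,1.15],
  [1,-0.004,-0.012,0.05,-0.199,0.049,1.15],
  [1,-0.004,-0.012,0.05,-0.199,0.049,1.15],
  [1,-0.004,-0.012,0.05,-0.199,0.049,1.15],
  [1,-0.004,-0.012,0.05,-0.199,0.049,1.15],
])

```text
t: 2.1
tool_pos: [0.5404, 0.2008, 0.1501]
tcp_rot: [[0.94, 0.021, 0.34], [0.019, -1.0, 0.008], [0.34, -0.002, -0.94]]
force: [-0.5, -0.4, 1.5]
finger_gap: 0.0855
gripper_force: 0.0
```

```bash
python3 - <<'E'
from h import *
plan([.545,.191,.012],goal(0,.35)); s=robot.state();print(np.round(s["q"],2),np.round(s["force"],1),np.round(s["tcp_rot"],3).tolist())
E
```

```text
shift [-0.0429  0.0101  0.1313] turn [-0.0084  0.0028  0.0188] t 2.1 pos [0.5404 0.2008 0.1501]
[-1.23  0.26  0.82  2.08 -0.09  0.56 -1.95] [-0.5 -0.4  1.5] [[0.94, 0.021, 0.34], [0.019, -1.0, 0.008], [0.34, -0.002, -0.94]]
```

servo_tool([
  [1,-0.01,0.009,0.03,-0.008,0.003,0.019],
  [1,-0.02,0.009,0.055,-0.008,0.003,0.019],
  [1,-0.03,0.009,0.08,-0.008,0.003,0.019],
  [1,-0.03,0.009,0.08,-0.008,0.003,0.019],
  [1,-0.03,0.009,0.08,-0.008,0.003,0.019],
  [1,-0.03,0.009,0.08,-0.008,0.003,0.019],
])

```text
t: 2.6
tool_pos: [0.5414, 0.1916, 0.0663]
tcp_rot: [[0.938, -0.002, 0.346], [-0.003, -1.0, 0.001], [0.346, -0.002, -0.938]]
force: [0.6, 0.0, -0.9]
finger_gap: 0.0848
gripper_force: 0.0
```

```bash
python3 - <<'E'
from h import *
plan([.545,.191,.012],goal(0,.35)); s=robot.state();print(np.round(s["q"],2),np.round(s["force"],1),np.round(s["tcp_rot"],3).tolist())
E
```

```text
shift [-0.0154  0.0007  0.0522] turn [-0.0013 -0.0028 -0.0031] t 2.6 pos [0.5414 0.1916 0.0663]
[-1.08  0.4   0.67  2.16 -0.24  0.36 -1.85] [ 0.6  0.  -0.9] [[0.938, -0.002, 0.346], [-0.003, -1.0, 0.001], [0.346, -0.002, -0.938]]
```

servo_tool([
  [1,-0.006,0,0.02,0,0,0],
  [1,-0.011,0,0.036,0,0,0],
  [1,-0.015,0,0.051,0,0,0],
  [1,-0.015,0,0.051,0,0,0],
  [1,-0.015,0,0.051,0,0,0],
])

```text
t: 3.02
tool_pos: [0.5445, 0.1921, 0.0132]
tcp_rot: [[0.939, -0.002, 0.345], [-0.003, -1.0, 0.001], [0.345, -0.002, -0.939]]
force: [-0.2, 0.4, 0.1]
finger_gap: 0.0856
gripper_force: 0.0
```

```bash
python3 - <<'E'
from h import *
plan([.545,.191,.012],goal(0,.35)); s=robot.state();print(np.round(s["q"],2),np.round(s["force"],1))
im,K,T=cap("scene"); cv2.imwrite("pics/g1.png",cv2.resize(im[150:320,220:460],None,fx=3,fy=3))
E
```

```text
shift [0.     0.0011 0.0013] turn [-0.0014 -0.0025 -0.0027] t 3.0167 pos [0.5445 0.1921 0.0132]
[-0.96  0.49  0.55  2.17 -0.33  0.24 -1.78] [-0.2  0.4  0.1]
```

View pics/g1.png

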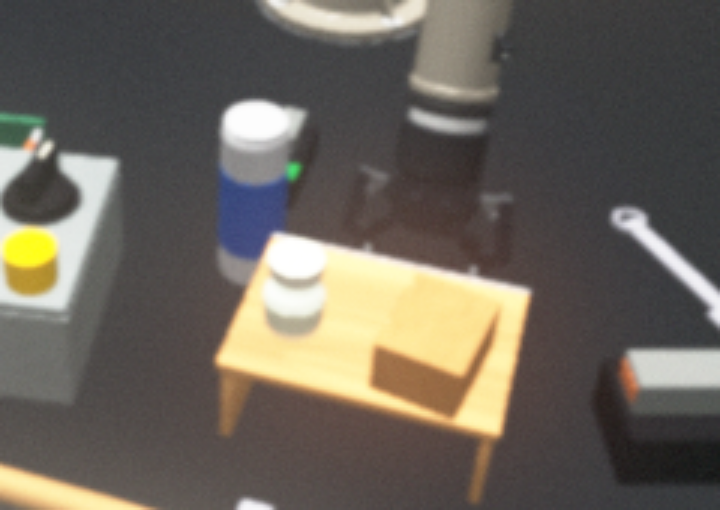

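The gripper straddles the battery end in front of the riser, clear of the board and the can. I'll close it now. J6 is near its limit, so I'll ease the tilt while pulling.

servo_tool([
  [0.3,0,0,0,0,0,0],
  [0.3,0,0,0,0,0,0],
  [0.3,0,0,0,0,0,0],
  [0.3,0,0,0,0,0,0],
  [0.3,0,0,0,0,0,0],
  [0.3,0,0,0,0,0,0],
  [0.3,0,0,0,0,0,0],
  [0.3,0,0,0,0,0,0],
], squeeze=60)

```text
t: 3.73
tool_pos: [0.5444, 0.1918, 0.0139]
tcp_rot: [[0.938, -0.004, 0.346], [-0.004, -1.0, 0.002], [0.346, -0.003, -0.938]]
force: [-5.8, -2.5, 12.5]
finger_gap: 0.0651
gripper_force: 63.4
```

```bash
python3 - <<'E'
from h import *
plan([.535,.191,.014],goal(0,.3));plan([.41,.191,.014],goal(0,.2)); s=robot.state();print(np.round(s["q"],2),np.round(s["force"],1))
E
```

```text
shift [-0.0088  0.0008 -0.0033] turn [-0.0021 -0.0528 -0.0044] t 3.7333 pos [0.5444 0.1918 0.0139]
shift [-0.1261  0.0013 -0.0465] turn [-0.0023 -0.1528 -0.0043] t 3.7333 pos [0.5444 0.1918 0.0139]
[-0.96  0.49  0.55  2.17 -0.33  0.24 -1.78] [-5.8 -2.5 12.5]
```

servo_tool([
  [0.3,-0.009,0,-0.0045,0,0,0],
  [0.3,-0.019,0,-0.008,0,0,0],
  [0.3,-0.028,0,-0.0115,0,0,0],
  [0.3,-0.028,0,-0.0115,0,0,0],
])

```text
t: 4.07
tool_pos: [0.5125, 0.1922, 0.014]
tcp_rot: [[0.939, -0.002, 0.344], [-0.002, -1.0, 0.002], [0.344, -0.002, -0.939]]
force: [-7.8, -1.4, 13.1]
finger_gap: 0.0649
gripper_force: 70.0
```

```bash
python3 - <<'E'
from h import *
plan([.42,.191,.015],goal(0,.35)); s=robot.state();print(np.round(s["q"],3),np.round(s["force"],1))
E
```

```text
shift [-0.0865  0.0014 -0.0328] turn [-0.0015 -0.0011 -0.0025] t 4.0667 pos [0.5125 0.1922 0.014 ]
[-1.093  0.475  0.652  2.237 -0.474  0.231 -1.666] [-7.8 -1.4 13.1]
```

J6 is at its limit. There is now room to regrip with the tool vertical, so I'll do that.

servo_tool([
  [1,0,0,-0.001,0,0,0],
  [1,0,0,-0.002,0,0,0],
  [1,0,0,-0.002,0,0,0],
  [1,0.003,0,-0.004,0,-0.1,0],
  [1,0.003,0,-0.005,0,-0.2,0],
  [1,0.003,0,-0.005,0,-0.3,0],
  [1,0.003,0,-0.005,0,-0.35,0],
  [1,0.003,0,-0.002,0,-0.35,0],
  [1,0.003,0,-0.002,0,-0.35,0],
  [1,0.003,0,-0.002,0,-0.35,0],
])

```text
t: 4.9
tool_pos: [0.5141, 0.1915, 0.0152]
tcp_rot: [[1.0, -0.002, -0.0], [-0.002, -1.0, 0.001], [-0.0, -0.001, -1.0]]
force: [-0.5, -0.4, 0.5]
finger_gap: 0.0857
gripper_force: 0.0
```

```bash
python3 - <<'E'
from h import *
plan([.515,.192,.015],goal(0,0)); s=robot.state();print(np.round(s["q"],3),np.round(s["force"],1))
E
```

```text
shift [ 0.0009 -0.0005  0.0002] turn [-0.0007  0.0004 -0.0022] t 4.9 pos [0.5141 0.1915 0.0152]
[-0.899  0.566  0.597  1.979 -0.467  0.735 -1.593] [-0.5 -0.4  0.5]
```

servo_tool([
  [0.3,0,0,0,0,0,0],
  [0.3,0,0,0,0,0,0],
  [0.3,0,0,0,0,0,0],
  [0.3,0,0,0,0,0,0],
  [0.3,0,0,0,0,0,0],
  [0.3,0,0,-0.001,0,0,0],
  [0.3,-0.015,0,-0.001,0,0,0],
  [0.3,-0.03,0,-0.001,0,0,0],
  [0.3,-0.045,0,-0.001,0,0,0],
  [0.3,-0.06,0,-0.001,0,0,0],
  [0.3,-0.075,0,-0.001,0,0,0],
  [0.3,-0.09,0,-0.001,0,0,0],
])

```text
t: 5.9
tool_pos: [0.4243, 0.192, 0.0165]
tcp_rot: [[1.0, -0.002, 0.001], [-0.002, -1.0, 0.001], [0.001, -0.001, -1.0]]
force: [0.8, 0.2, -3.0]
finger_gap: 0.0649
gripper_force: 67.2
```

servo_tool([
  [0.3,0,0,0,0,0,0],
  [0.3,0,0,0,0,0,0],
  [1,0,0,0,0,0,0],
  [1,0,0,0,0,0,0],
  [1,0,0,0,0,0,0],
  [1,0,0,-0.03,0,0,0],
  [1,0,0,-0.06,0,0,0],
  [1,0,0,-0.09,0,0,0],
  [1,-0.02,0,-0.11,0,0,0],
  [1,-0.02,0,-0.11,0,0,0],
  [1,-0.02,0,-0.11,0,0,0],
])

```text
t: 6.82
tool_pos: [0.406, 0.1928, 0.1279]
tcp_rot: [[1.0, -0.001, 0.003], [-0.001, -1.0, 0.004], [0.003, -0.004, -1.0]]
force: [0.3, 0.4, -0.2]
finger_gap: 0.0853
gripper_force: 0.0
```

```bash
python3 - <<'E'
from h import *
plan([.515,.192,.12],goal(0,0)); s=robot.state();print(np.round(s["q"],3),np.round(s["force"],1))
im,K,T=cap("top"); np.savez("top1.npz",im=im,K=K,T=T)
ims,Ks,Ts=cap("scene"); np.savez("scene1.npz",im=ims,K=Ks,T=Ts)
a=cv2.resize(im[140:290,150:290],None,fx=4,fy=4,interpolation=2); b=cv2.resize(ims[130:330,260:440],(504,560),interpolation=2)
cv2.imwrite("pics/v1.png",cv2.resize(np.hstack([a[:560,:],b[:,:240]]),None,fx=1,fy=1))
E
```

```text
shift [0.109  0.0007 0.0082] turn [-0.0044 -0.0029 -0.0011] t 6.8167 pos [0.406  0.1928 0.1279]
[-1.243  0.209  0.794  2.131 -0.199  0.868 -1.903] [ 0.3  0.4 -0.2]
```

View pics/v1.png

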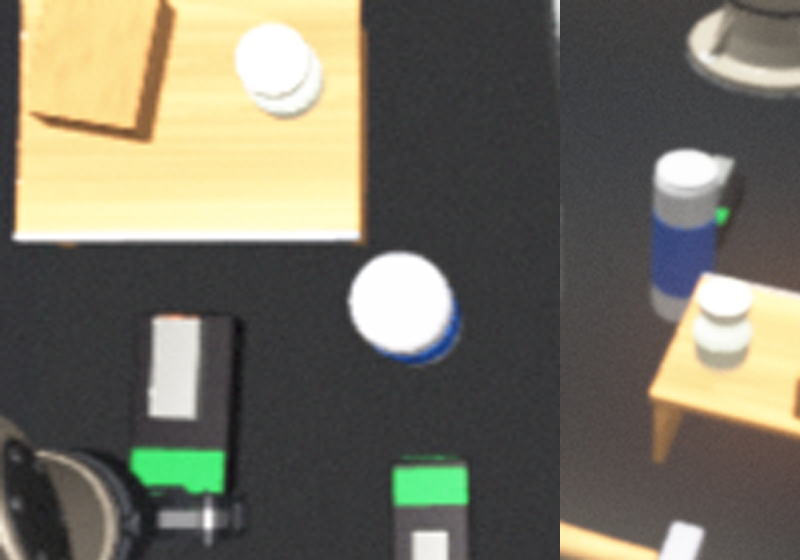

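The battery is out. Its rail is at crop (148–200, 319–418), tilted by a few degrees, and the riser, can and jar haven't moved. Next I'll measure the rail.

```bash
python3 - <<'E'
from h import *
d=np.load("top1.npz"); im,K,T=d["im"],d["K"],d["T"]; hsv=cv2.cvtColor(im,cv2.COLOR_BGR2HSV)
mk=cv2.inRange(hsv,(0,0,125),(180,60,255)); b=np.zeros_like(mk); b[217:247,184:203]=255; mk&=b
c=max(cv2.findContours(mk,cv2.RETR_EXTERNAL,cv2.CHAIN_APPROX_NONE)[0],key=cv2.contourArea); r=cv2.minAreaRect(c); print(r)
B=np.array([onz(K,T,*p,.067)[:2] for p in cv2.boxPoints(r)]); print(B.round(4).tolist(),B.mean(0),[np.linalg.norm(B[i]-B[i-1]).round(4) for i in range(4)])
# row-wise centres -> line
pts=[]
for v in range(222,242):
    u=np.where(mk[v])[0]; p=onz(K,T,u.mean(),v,.067); pts.append(p[:2])
pts=np.array(pts); k=np.polyfit(pts[:,0],pts[:,1],1); print("yaw",np.arctan(k[0]))
q=lambda u,v,z: onz(K,T,(u+.5)/4-.5+150,(v+.5)/4-.5+140,z)[:2].round(4)
print("rail",[q(*p,.067).tolist() for p in((153,319),(200,319),(196,418),(148,413))])
print("green",[q(*p,.042).tolist() for p in((132,450),(225,450),(131,473),(224,488))])
E
```

```text
((193.0, 231.5), (25.0, 12.0), 90.0)
[[0.5278, 0.2083], [0.5276, 0.1769], [0.4625, 0.1758], [0.4626, 0.2071]] [0.49510787 0.19200734] [np.float64(0.0652), np.float64(0.0314), np.float64(0.0652), np.float64(0.0312)]
yaw -0.04489237225628441
rail [[0.5268, 0.206], [0.5266, 0.1752], [0.4621, 0.1768], [0.4655, 0.2081]]
green [[0.4415, 0.2245], [0.4412, 0.1625], [0.4263, 0.2248], [0.4162, 0.1628]]
```

```bash
python3 - <<'E'
from h import *
plan([.476,.1925,.09],goal(-.035,0));plan([.476,.1925,.046],goal(-.035,0))
E
```

```text
shift [ 0.0704 -0.0007  0.0366] turn [-0.001  -0.001   0.0329] t 6.9167 pos [0.4056 0.1919 0.1265]
shift [ 0.0704 -0.0007  0.0806] turn [-0.001  -0.001   0.0329] t 6.9167 pos [0.4056 0.1919 0.1265]
```

servo_tool([
  [0.7,0.025,0,0.01,0,0,0.033],
  [0.7,0.05,-0.001,0.02,0,0,0.033],
  [0.7,0.07,-0.001,0.036,0,0,0.033],
  [0.7,0.07,-0.001,0.05,0,0,0.033],
  [0.7,0.07,-0.001,0.065,0,0,0.033],
  [0.7,0.07,-0.001,0.08,0,0,0.033],
  [0.7,0.07,-0.001,0.08,0,0,0.033],
  [0.7,0.07,-0.001,0.08,0,0,0.033],
])

```text
t: 7.58
tool_pos: [0.4748, 0.1916, 0.0453]
tcp_rot: [[0.999, -0.036, -0.002], [-0.036, -0.999, -0.002], [-0.002, 0.002, -1.0]]
force: [-0.5, 1.0, -0.0]
finger_gap: 0.0599
gripper_force: 0.0
```

servo_tool([
  [0,0,0,0,0,0,0],
  [0,0,0,0,0,0,0],
  [0,0,0,0,0,0,0],
  [0,0,0,0,0,0,0],
  [0,0,0,0,0,0,0],
  [0,0,0,0,0,0,0],
  [0,0,0,0,0,0,0],
  [0,0,0,0,0,0,0],
], squeeze=80)

```text
t: 8.25
tool_pos: [0.4762, 0.1922, 0.0479]
tcp_rot: [[0.999, -0.035, 0.002], [-0.035, -0.999, 0.001], [0.002, -0.002, -1.0]]
force: [-0.5, -3.9, 5.9]
finger_gap: 0.0286
gripper_force: 79.5
```

```bash
python3 - <<'E'
from h import *
s=robot.state();print(np.round(s["q"],3),np.round(s["force"],1)); plan([.476,.1925,.046],goal(-.035,0))
E
```

```text
[-1.016  0.473  0.683  2.049 -0.431  0.76  -1.674] [-0.5 -3.9  5.9]
shift [-0.0002 -0.0003  0.0019] turn [-0.0016 -0.0023 -0.0005] t 8.25 pos [0.4762 0.1922 0.0479]
```

The grip on the rail is good (28.6 mm). Next I lift to about 0.28 m, carry it over and turn it.

servo_tool([
  [0,0,0,-0.01,0,0,0],
  [0,0,0,-0.025,0,0,0],
  [0,0,0,-0.05,0,0,0],
  [0,0,0,-0.08,0,0,0],
  [0,0,0,-0.11,0,0,0],
  [0,0,0,-0.14,0,0,0],
  [0,0,0,-0.17,0,0,0],
  [0,0,0,-0.2,0,0,0],
  [0,0,0,-0.22,0,0,0],
  [0,0,0,-0.23,0,0,0],
  [0,0,0,-0.23,0,0,0],
])

```text
t: 9.17
tool_pos: [0.4758, 0.1934, 0.2788]
tcp_rot: [[0.999, -0.034, 0.003], [-0.034, -0.999, 0.005], [0.003, -0.005, -1.0]]
force: [0.8, 1.0, -4.1]
finger_gap: 0.0281
gripper_force: 80.1
```

```bash
python3 - <<'E'
from h import *
s=robot.state();print(np.round(s["q"],3),np.round(s["force"],1),s["finger_gap"]); plan([.507,-.271,.28],goal(1.736,0))
E
```

```text
[-1.229  0.157  0.859  1.812 -0.13   1.224 -1.937] [ 0.8  1.  -4.1] 0.028085731268916173
shift [ 0.0471  0.4631 -0.0032] turn [-6.0000e-04 -6.6000e-03 -1.7703e+00] t 9.1667 pos [0.4758 0.1934 0.2788]
```

servo_tool([
  [0,0.003,0.015,0,0,0,-0.06],
  [0,0.006,0.04,0,0,0,-0.15],
  [0,0.009,0.07,0,0,0,-0.26],
  [0,0.012,0.1,0,0,0,-0.37],
  [0,0.015,0.13,0,0,0,-0.48],
  [0,0.018,0.16,0,0,0,-0.59],
  [0,0.021,0.19,0,0,0,-0.7],
  [0,0.024,0.22,0,0,0,-0.81],
  [0,0.027,0.25,0,0,0,-0.92],
  [0,0.03,0.28,0,0,0,-1.03],
  [0,0.033,0.31,0,0,0,-1.14],
  [0,0.035,0.33,0,0,0,-1.25],
])

```text
t: 10.17
tool_pos: [0.4968, -0.1407, 0.2745]
tcp_rot: [[0.345, 0.938, -0.003], [0.938, -0.345, 0.001], [-0.0, -0.003, -1.0]]
force: [0.4, -0.5, -3.1]
finger_gap: 0.0282
gripper_force: 79.9
```

```bash
python3 - <<'E'
from h import *
s=robot.state();print(np.round(s["q"],3),np.round(s["force"],1),s["finger_gap"]); plan([.507,-.271,.28],goal(1.736,0))
E
```

```text
[-0.619  0.191  0.936  1.808 -0.163  1.227  0.011] [ 0.4 -0.5 -3.1] 0.028187012852386933
shift [-0.1188  0.0546 -0.0057] turn [-3.000e-03 -4.000e-04 -5.179e-01] t 10.1667 pos [ 0.4968 -0.1407  0.2745]
```

servo_tool([
  [0,-0.02,0.01,0,0,0,-0.1],
  [0,-0.045,0.02,0,0,0,-0.2],
  [0,-0.07,0.03,0,0,0,-0.3],
  [0,-0.095,0.042,0,0,0,-0.4],
  [0,-0.11,0.05,0,0,0,-0.49],
  [0,-0.119,0.054,0.01,0,0,-0.518],
  [0,-0.119,0.054,0.03,0,0,-0.518],
  [0,-0.119,0.054,0.06,0,0,-0.518],
  [0,-0.119,0.054,0.085,0,0,-0.518],
  [0,-0.119,0.054,0.1,0,0,-0.518],
  [0,-0.119,0.054,0.1,0,0,-0.518],
  [0,-0.119,0.054,0.1,0,0,-0.518],
])

```text
t: 11.17
tool_pos: [0.5064, -0.2677, 0.1742]
tcp_rot: [[-0.161, 0.987, -0.004], [0.987, 0.161, 0.003], [0.003, -0.003, -1.0]]
force: [0.4, 0.2, -3.8]
finger_gap: 0.0283
gripper_force: 79.9
```

```bash
python3 - <<'E'
from h import *
s=robot.state();print(np.round(s["q"],3),np.round(s["force"],1),s["finger_gap"]); plan([.507,-.271,.0575],goal(1.736,0))
im,K,T=cap("top"); ims,Ks,Ts=cap("scene")
a=cv2.resize(im[110:260,280:420],None,fx=3,fy=3,interpolation=2); b=cv2.resize(ims[140:290,130:270],None,fx=3,fy=3,interpolation=2)
cv2.imwrite("pics/v2.png",np.hstack([a,b])[:,:800])
E
```

```text
[-0.206  0.417  0.802  1.804 -0.339  1.069  0.882] [ 0.4  0.2 -3.8] 0.028265103505432453
shift [-0.0038  0.0005  0.1167] turn [-0.0033 -0.0034 -0.0032] t 11.1667 pos [ 0.5064 -0.2677  0.1742]
```

View pics/v2.png

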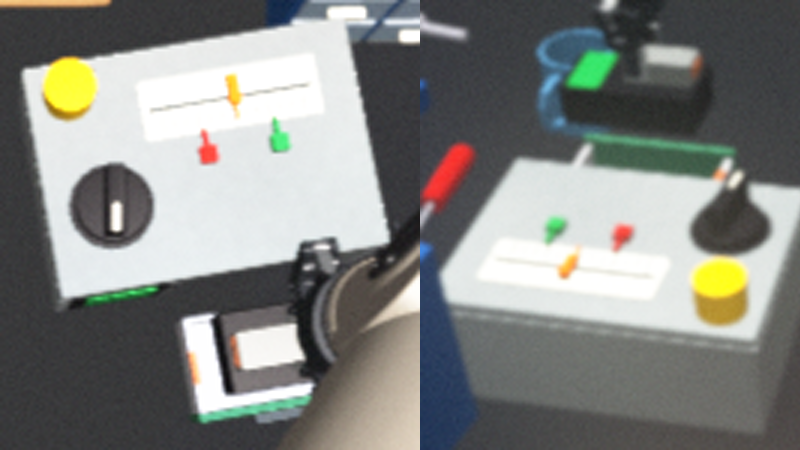

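The battery hangs level over the drawer with its rail end towards the copper wall. I'll check its in-hand offset from the case corners at crop (217,309) and (230,390).

```bash
python3 - <<'E'
from h import *
im,K,T=cap("top"); s=robot.state(); R=np.array(s["tcp_rot"]); p=s["tool_pos"]
for u,v,z in((217,309,p[2]-.0055),(230,390,p[2]-.0055),(232,333,p[2]+.0195),(239,369,p[2]+.0195)):
    w=onz(K,T,(u+.5)/3-.5+280,(v+.5)/3-.5+110,z); print(w.round(4),(R.T@(w-p)).round(4))
plan([.507,-.271,.0575],goal(1.736,0))
E
```

```text
[ 0.5324 -0.203   0.1718] [0.0613 0.0343 0.0056]
[ 0.4696 -0.2116  0.1718] [ 0.063  -0.0292  0.0054]
[ 0.5118 -0.2092  0.1968] [ 0.0586  0.013  -0.0195]
[ 0.4847 -0.2138  0.1968] [ 0.0584 -0.0146 -0.0195]
shift [-0.0017 -0.0021  0.1198] turn [ 0.0025 -0.0001 -0.0031] t 11.3167 pos [ 0.5085 -0.2691  0.1773]
```

servo_tool([
  [0,-0.002,0,0.015,0,0,0],
  [0,-0.004,-0.001,0.035,0,0,0],
  [0,-0.005,-0.001,0.055,0,0,0],
  [0,-0.005,-0.001,0.07,0,0,0],
  [0,-0.005,-0.001,0.08,0,0,0],
  [0,-0.005,-0.001,0.09,0,0,0],
  [0,-0.005,-0.001,0.098,0,0,0],
  [0,-0.005,-0.001,0.098,0,0,0],
  [0,-0.005,-0.001,0.098,0,0,0],
])

```text
t: 12.07
tool_pos: [0.508, -0.2737, 0.0786]
tcp_rot: [[-0.162, 0.987, 0.001], [0.987, 0.162, 0.001], [0.001, 0.001, -1.0]]
force: [-0.6, 0.2, -4.1]
finger_gap: 0.0282
gripper_force: 79.9
```

servo_tool([
  [0,0,0,0.004,0,0,0],
  [0,0,0,0.008,0,0,0],
  [0,0,0,0.012,0,0,0],
  [0,0,0,0.015,0,0,0],
  [0,0,0,0.015,0,0,0],
  [0,0,0,0.015,0,0,0],
])

```text
t: 12.57
tool_pos: [0.5076, -0.2735, 0.0631]
tcp_rot: [[-0.161, 0.987, 0.0], [0.987, 0.161, 0.001], [0.001, 0.001, -1.0]]
force: [1.1, -0.3, -3.7]
finger_gap: 0.0277
gripper_force: 80.0
```

No contact yet and about 5 mm left. I'll lower slowly.

servo_tool([
  [0,0,0,0.001,0,0,0],
  [0,0,0,0.002,0,0,0],
  [0,0,0,0.003,0,0,0],
  [0,0,0,0.004,0,0,0],
  [0,0,0,0.004,0,0,0],
])

```text
t: 12.98
tool_pos: [0.5076, -0.2735, 0.0591]
tcp_rot: [[-0.162, 0.987, 0.0], [0.987, 0.162, 0.001], [0.001, 0.001, -1.0]]
force: [-0.6, -0.2, -4.0]
finger_gap: 0.0282
gripper_force: 80.0
```

servo_tool([
  [0,0,0,0.001,0,0,0],
  [0,0,0,0.002,0,0,0],
  [0,0,0,0.002,0,0,0],
])

```text
t: 13.23
tool_pos: [0.5079, -0.2736, 0.058]
tcp_rot: [[-0.162, 0.987, 0.001], [0.987, 0.162, 0.002], [0.002, 0.001, -1.0]]
force: [-1.2, 1.5, 2.7]
finger_gap: 0.0284
gripper_force: 80.8
```

The battery is on the drawer floor. I'll release part-way and rise.

servo_tool([
  [0.55,0,0,0,0,0,0],
  [0.55,0,0,0,0,0,0],
  [0.55,0,0,0,0,0,0],
  [0.55,0,0,-0.02,0,0,0],
  [0.55,0,0,-0.05,0,0,0],
  [0.55,0,0,-0.085,0,0,0],
  [0.55,0,0,-0.12,0,0,0],
  [0.55,0,0,-0.15,0,0,0],
  [0.55,0,0,-0.15,0,0,0],
])

```text
t: 13.98
tool_pos: [0.511, -0.2767, 0.2139]
tcp_rot: [[-0.161, 0.987, 0.012], [0.987, 0.161, -0.003], [-0.005, 0.012, -1.0]]
force: [1.2, -0.9, 0.6]
finger_gap: 0.047
gripper_force: 0.0
```

```bash
python3 - <<'E'
from h import *
s=robot.state();print(np.round(s["q"],3),np.round(s["force"],1),s["finger_gap"])
plan([.40,-.296,.208],goal(1.736,0));plan([.42,-.292,.058],goal(1.736-np.pi/2,0));plan([.42,-.292,.058],goal(1.736,0))
im,K,T=cap("top"); ims,Ks,Ts=cap("scene")
cv2.imwrite("pics/top2.png",im)
a=cv2.resize(im[110:260,280:420],None,fx=3,fy=3,interpolation=2); b=cv2.resize(ims[140:290,130:270],None,fx=3,fy=3,interpolation=2)
cv2.imwrite("pics/v3.png",np.hstack([a,b])[:,:800])
E
```

```text
[-0.218  0.381  0.829  1.753 -0.313  1.13   0.869] [ 1.2 -0.9  0.6] 0.04696591313024732
shift [-0.0011 -0.1127  0.0046] turn [ 0.0115  0.0053 -0.0036] t 13.9833 pos [ 0.511  -0.2767  0.2139]
shift [ 0.0004 -0.0941  0.1549] turn [ 0.0133 -0.0049  1.5672] t 13.9833 pos [ 0.511  -0.2767  0.2139]
shift [ 0.0004 -0.0941  0.1549] turn [ 0.0115  0.0053 -0.0036] t 13.9833 pos [ 0.511  -0.2767  0.2139]
```

View pics/v3.png

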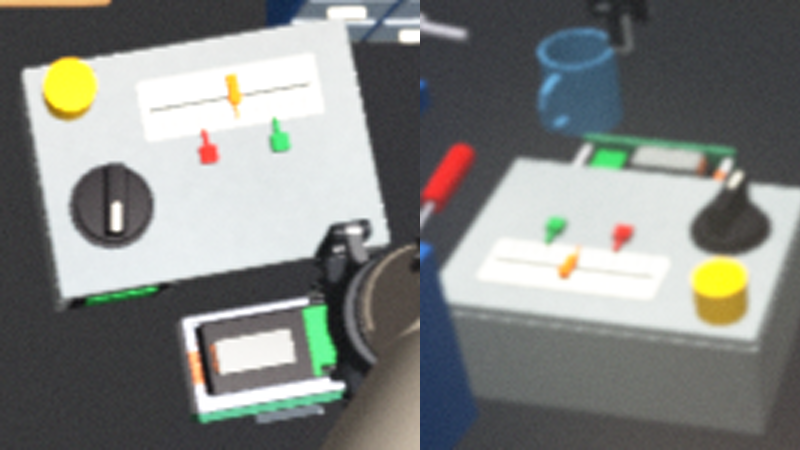

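The battery sits centred in the pocket, at crop (205–335, 315–395) between the walls. Next I retreat to the robot's side with the fingers shut, lean the tool by 0.25 rad to clear the housing, and push the pull.

servo_tool([
  [0,0,-0.025,0,-0.04,0,0],
  [0,0,-0.05,0,-0.1,0,0],
  [0,0,-0.075,0,-0.2,0,0],
  [0,0,-0.1,0,-0.25,0,0],
  [0,0,-0.1,0,-0.25,0,0],
  [0,0,-0.1,0,-0.25,0,0],
  [0,0,-0.1,0,-0.25,0,0],
])

```text
t: 14.67
tool_pos: [0.4092, -0.2893, 0.2067]
tcp_rot: [[-0.162, 0.956, 0.244], [0.987, 0.156, 0.042], [0.002, 0.248, -0.969]]
force: [-0.1, 0.3, -0.6]
finger_gap: -0.0002
gripper_force: 0.0
```

```bash
python3 - <<'E'
from h import *
s=robot.state();print(np.round(s["q"],3),s["finger_gap"])
R=goal(1.736)@Ro.from_rotvec([-.25,0,0]).as_matrix(); print(R.T@[.986,.164,0])
plan([.415,-.294,.10],R);plan([.415,-.294,.034],R)
im,K,T=cap("top"); hsv=cv2.cvtColor(im,cv2.COLOR_BGR2HSV); mk=cv2.inRange(hsv,(90,100,60),(115,255,255)); mk[:255]=0; mk[:,:405]=0; mk[300:]=0; mk[:,460:]=0
y,x=np.where(mk); print("mug",onz(K,T,(x.min()+x.max())/2,(y.min()+y.max())/2,.09))
E
```

```text
[-0.174  0.082  0.877  2.06  -0.328  0.891  1.048] -0.00022287459579907907
[-3.83768788e-04  9.68472364e-01  2.47291594e-01]
shift [-0.0057 -0.0216  0.1046] turn [ 0.0003 -0.0011 -0.003 ] t 14.6667 pos [ 0.4092 -0.2893  0.2067]
shift [-0.0059 -0.0379  0.1685] turn [ 0.0003 -0.0011 -0.003 ] t 14.6667 pos [ 0.4092 -0.2893  0.2067]
mug [ 0.39620705 -0.4244222   0.09      ]
```

servo_tool([
  [0,-0.002,-0.008,0.03,0,0,-0.003],
  [0,-0.003,-0.015,0.06,0,0,-0.003],
  [0,-0.004,-0.022,0.09,0,0,-0.003],
  [0,-0.005,-0.028,0.12,0,0,-0.003],
  [0,-0.006,-0.034,0.15,0,0,-0.003],
  [0,-0.006,-0.038,0.168,0,0,-0.003],
  [0,-0.006,-0.038,0.168,0,0,-0.003],
  [0,-0.006,-0.038,0.168,0,0,-0.003],
])

```text
t: 15.38
tool_pos: [0.415, -0.2943, 0.0337]
tcp_rot: [[-0.166, 0.956, 0.242], [0.986, 0.16, 0.042], [0.002, 0.245, -0.969]]
force: [1.4, 0.2, 1.1]
finger_gap: 0.0
gripper_force: 0.0
```

```bash
python3 - <<'E'
from h import *
s=robot.state();print(np.round(s["q"],3),np.round(s["force"],1))
o=np.array([.6678,-.2065]); print("local",np.array([[.9864,.1643],[-.1643,.9864]])@(s["tool_pos"][:2]-o))
E
```

```text
[ 0.106  0.422  0.653  2.193 -0.841  0.608  1.565] [1.4 0.2 1.1]
local [-0.26381147 -0.0450891 ]
```

servo_tool([
  [0,0,0.0068,0.0017,0,0,0],
  [0,0,0.0136,0.0035,0,0,0],
  [0,0,0.0203,0.0052,0,0,0],
  [0,0,0.0271,0.0069,0,0,0],
  [0,0,0.0339,0.0087,0,0,0],
  [0,0,0.0407,0.0104,0,0,0],
  [0,0,0.0475,0.0121,0,0,0],
  [0,0,0.0542,0.0138,0,0,0],
  [0,0,0.061,0.0156,0,0,0],
  [0,0,0.0678,0.0173,0,0,0],
  [0,0,0.0746,0.019,0,0,0],
  [0,0,0.0814,0.0208,0,0,0],
])

```text
t: 16.38
tool_pos: [0.4991, -0.2814, 0.0365]
tcp_rot: [[-0.164, 0.955, 0.247], [0.986, 0.159, 0.041], [-0.001, 0.25, -0.968]]
force: [-2.9, 0.4, 5.9]
finger_gap: -0.0
gripper_force: 3.2
```

```bash
python3 - <<'E'
from h import *
s=robot.state();print(np.round(s["q"],3),np.round(s["force"],1),s["tool_pos"])
o=np.array([.6678,-.2065]); print("local",np.array([[.9864,.1643],[-.1643,.9864]])@(s["tool_pos"][:2]-o))
E
```

```text
[ 0.016  0.502  0.644  2.066 -0.843  0.638  1.421] [-2.9  0.4  5.9] [ 0.49907963 -0.28137377  0.03645304]
local [-0.17872753 -0.04613473]
```

servo_tool([
  [0,0,0.006,0.0015,0,0,0],
  [0,0,0.012,0.003,0,0,0],
  [0,0,0.018,0.0045,0,0,0],
  [0,0,0.024,0.006,0,0,0],
  [0,0,0.03,0.0075,0,0,0],
  [0,0,0.036,0.009,0,0,0],
  [0,0,0.041,0.0105,0,0,0],
  [0,0,0.045,0.0115,0,0,0],
  [0,0,0.045,0.0115,0,0,0],
])

```text
t: 17.13
tool_pos: [0.546, -0.2736, 0.0364]
tcp_rot: [[-0.165, 0.955, 0.248], [0.986, 0.16, 0.04], [-0.002, 0.251, -0.968]]
force: [1.0, 0.6, 4.4]
finger_gap: -0.0002
gripper_force: 1.7
```

servo_tool([
  [0,0,0.002,0.0005,0,0,0],
  [0,0,0.004,0.001,0,0,0],
  [0,0,0.004,0.001,0,0,0],
])

```text
t: 17.38
tool_pos: [0.5489, -0.2731, 0.0364]
tcp_rot: [[-0.164, 0.955, 0.247], [0.986, 0.159, 0.041], [-0.001, 0.251, -0.968]]
force: [-0.3, 0.7, 6.4]
finger_gap: -0.0
gripper_force: 3.2
```

```bash
python3 - <<'E'
from h import *
s=robot.state();print(np.round(s["q"],3),np.round(s["force"],1),s["tool_pos"])
o=np.array([.6678,-.2065]); print("local",np.array([[.9864,.1643],[-.1643,.9864]])@(s["tool_pos"][:2]-o))
E
```

```text
[-0.025  0.557  0.642  1.98  -0.841  0.665  1.341] [-0.3  0.7  6.4] [ 0.54893081 -0.27307963  0.03642063]
local [-0.1281916  -0.04614394]
```

servo_tool([
  [0,0,0.0015,0.0004,0,0,0],
  [0,0,0.003,0.0008,0,0,0],
  [0,0,0.003,0.0008,0,0,0],
])

```text
t: 17.63
tool_pos: [0.5504, -0.2729, 0.0363]
tcp_rot: [[-0.164, 0.955, 0.246], [0.987, 0.158, 0.041], [0.0, 0.249, -0.968]]
force: [-5.0, -0.5, 10.8]
finger_gap: -0.0001
gripper_force: 4.6
```

servo_tool([
  [0,0,0.0015,0.0004,0,0,0],
  [0,0,0.003,0.0008,0,0,0],
  [0,0,0.003,0.0008,0,0,0],
])

```text
t: 17.88
tool_pos: [0.5503, -0.2727, 0.0362]
tcp_rot: [[-0.163, 0.956, 0.242], [0.987, 0.157, 0.043], [0.003, 0.246, -0.969]]
force: [-15.4, 2.6, 20.0]
finger_gap: 0.0002
gripper_force: 5.6
```

```bash
python3 - <<'E'
from h import *
im,K,T=cap("top"); ims,Ks,Ts=cap("scene"); cv2.imwrite("pics/top3.png",im)
a=cv2.resize(im[110:260,280:420],None,fx=3,fy=3,interpolation=2); b=cv2.resize(ims[140:290,130:270],None,fx=3,fy=3,interpolation=2)
cv2.imwrite("pics/v4.png",np.hstack([a,b])[:,:800])
E
```

```text
(no output)
```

View pics/v4.png

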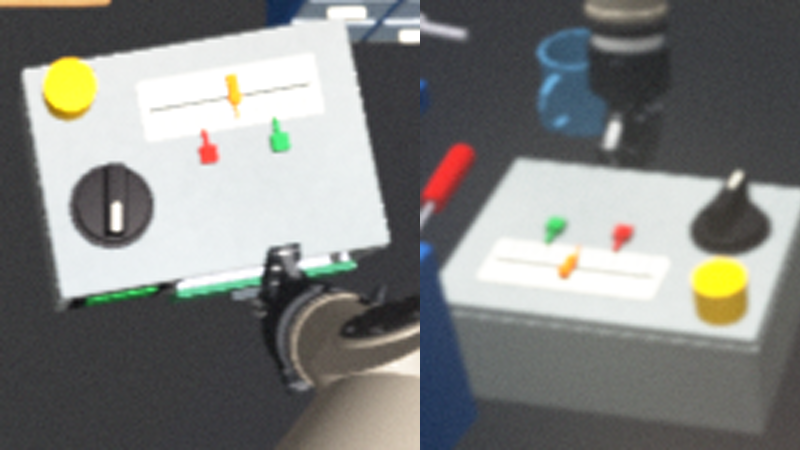

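The gripper is at the pull, but a thin white strip still shows between the drawer front and the housing. I'll measure how far open it is.

```bash
python3 - <<'E'
from h import *
im,K,T=cap("top"); im=im.astype(int)
o=np.array([.6678,-.2065]); R=np.array([[.9864,.1643],[-.1643,.9864]])
Rw=R.T
# sample along local x at given local y, z=.056 : print colour profile
for y in (-.115,-.02,0.02):
    for x in np.arange(-.135,-.085,.004):
        p=o+Rw@[x,y]; u,v=proj(K,T,[*p,.056]); print(y,round(x,3),cv2.getRectSubPix(im.astype(np.uint8),(1,1),(u,v))[0,0], end=" | ")
    print()
s=robot.state(); print(s["force"],s["tool_pos"])
E
```

```text
-0.115 -0.135 [127 140 151] | -0.115 -0.131 [103 111 118] | -0.115 -0.127 [64 62 62] | -0.115 -0.123 [62 59 58] | -0.115 -0.119 [60 56 57] | -0.115 -0.115 [60 59 57] | -0.115 -0.111 [ 90 113  64] | -0.115 -0.107 [157 202 107] | -0.115 -0.103 [177 205 151] | -0.115 -0.099 [232 228 226] | -0.115 -0.095 [208 203 201] | -0.115 -0.091 [228 228 222] | -0.115 -0.087 [236 236 230] | 
-0.02 -0.135 [58 56 57] | -0.02 -0.131 [62 60 60] | -0.02 -0.127 [59 59 59] | -0.02 -0.123 [68 67 65] | -0.02 -0.119 [139 134 126] | -0.02 -0.115 [146 141 130] | -0.02 -0.111 [109 128  91] | -0.02 -0.107 [163 209 111] | -0.02 -0.103 [213 235 182] | -0.02 -0.099 [255 254 254] | -0.02 -0.095 [243 239 237] | -0.02 -0.091 [237 236 232] | -0.02 -0.087 [243 241 236] | 
0.02 -0.135 [61 58 59] | 0.02 -0.131 [64 62 61] | 0.02 -0.127 [62 61 59] | 0.02 -0.123 [60 60 59] | 0.02 -0.119 [59 58 59] | 0.02 -0.115 [64 67 59] | 0.02 -0.111 [ 83 112  60] | 0.02 -0.107 [158 204 107] | 0.02 -0.103 [208 227 179] | 0.02 -0.099 [255 254 254] | 0.02 -0.095 [242 239 238] | 0.02 -0.091 [237 236 231] | 0.02 -0.087 [244 242 237] | 
[-15.24770173   1.18231441  19.00444566] [ 0.55034895 -0.27274536  0.03627094]
```

The drawer is about 11 mm open and the gripper body has met the housing edge. I'll back off, tilt further and push again.

servo_tool([
  [0,0,-0.008,-0.002,0,0,0],
  [0,0,-0.016,-0.004,0,0,0],
  [0,0,-0.022,-0.0055,0,0,0],
  [0,0,-0.022,-0.0055,-0.1,0,0],
  [0,0,-0.022,-0.0055,-0.2,0,0],
  [0,0,-0.022,-0.0055,-0.22,0,0],
  [0,0,-0.022,-0.0055,-0.22,0,0],
])

```text
t: 18.62
tool_pos: [0.5278, -0.2759, 0.0338]
tcp_rot: [[-0.16, 0.881, 0.446], [0.987, 0.141, 0.075], [0.003, 0.452, -0.892]]
force: [0.0, 0.1, 0.5]
finger_gap: -0.0001
gripper_force: 0.0
```

```bash
python3 - <<'E'
from h import *
s=robot.state();print(np.round(s["q"],3),np.round(s["force"],1),s["tool_pos"])
o=np.array([.6678,-.2065]); print("local",np.array([[.9864,.1643],[-.1643,.9864]])@(s["tool_pos"][:2]-o))
R=goal(1.736)@Ro.from_rotvec([-.47,0,0]).as_matrix()
for x in(-.135,-.117): plan([*(o+np.array([[.9864,-.1643],[.1643,.9864]])@[x,-.045]),.037],R)
E
```

```text
[ 0.254  0.463  0.399  2.135 -1.207  0.525  1.807] [0.  0.1 0.5] [ 0.52782864 -0.2759095   0.03379128]
local [-0.14947173 -0.04546824]
shift [0.0005 0.0144 0.0037] turn [-0.0007 -0.0007 -0.0058] t 18.6167 pos [ 0.5278 -0.2759  0.0338]
shift [0.0006 0.0304 0.0118] turn [-0.0007 -0.0007 -0.0058] t 18.6167 pos [ 0.5278 -0.2759  0.0338]
```

servo_tool([
  [0,0,0.007,0.002,0,0,0],
  [0,0,0.0144,0.004,0,0,0],
  [0,0,0.018,0.0055,0,0,0],
  [0,0,0.022,0.0075,0,0,0],
  [0,0,0.026,0.0095,0,0,0],
  [0,0,0.026,0.0095,0,0,0],
])

```text
t: 19.12
tool_pos: [0.5602, -0.27, 0.0386]
tcp_rot: [[-0.167, 0.878, 0.448], [0.986, 0.149, 0.076], [-0.0, 0.454, -0.891]]
force: [0.5, -0.9, -0.4]
finger_gap: -0.0
gripper_force: 0.0
```

servo_tool([
  [0,0,0.002,0.001,0,0,0],
  [0,0,0.004,0.002,0,0,0],
  [0,0,0.004,0.002,0,0,0],
])

```text
t: 19.37
tool_pos: [0.5616, -0.2701, 0.0379]
tcp_rot: [[-0.164, 0.88, 0.446], [0.986, 0.146, 0.076], [0.001, 0.452, -0.892]]
force: [-3.7, 0.2, 2.7]
finger_gap: 0.0001
gripper_force: 1.7
```

```bash
cat > dr.py <<'E'
from h import *
im,K,T=cap("top")
o=np.array([.6678,-.2065]); R=np.array([[.9864,.1643],[-.1643,.9864]])
for y in (-.115,0.02):
    for x in np.arange(-.119,-.089,.002):
        u,v=proj(K,T,[*(o+R.T@[x,y]),.056]); print(round(x,3),cv2.getRectSubPix(im,(1,1),(u,v))[0,0], end=" | ")
    print()
s=robot.state(); print(np.round(s["q"],3),np.round(s["force"],1),s["tool_pos"],"local",R@(s["tool_pos"][:2]-o))
E
python3 dr.py
```

```text
-0.119 [60 56 56] | -0.117 [59 59 58] | -0.115 [58 57 56] | -0.113 [59 57 57] | -0.111 [61 57 57] | -0.109 [60 57 57] | -0.107 [61 58 57] | -0.105 [68 66 65] | -0.103 [79 80 75] | -0.101 [80 95 64] | -0.099 [122 154  85] | -0.097 [146 184 104] | -0.095 [144 171 117] | -0.093 [197 206 186] | -0.091 [224 225 216] | 
-0.119 [59 57 58] | -0.117 [58 56 57] | -0.115 [57 55 55] | -0.113 [57 56 56] | -0.111 [58 57 58] | -0.109 [59 58 59] | -0.107 [58 57 57] | -0.105 [58 61 57] | -0.103 [61 74 52] | -0.101 [72 96 54] | -0.099 [ 98 132  69] | -0.097 [141 179 100] | -0.095 [167 189 140] | -0.093 [195 200 187] | -0.091 [235 234 229] | 
[ 0.205  0.488  0.41   2.08  -1.177  0.529  1.727] [-4.8  0.5  2. ] [ 0.56170888 -0.27006357  0.03792037] local [-0.11509177 -0.04526834]
```

servo_tool([
  [0,0,0.002,0.001,0,0,0],
  [0,0,0.003,0.0015,0,0,0],
  [0,0,0.003,0.0015,0,0,0],
])

```text
t: 19.67
tool_pos: [0.5622, -0.2703, 0.0375]
tcp_rot: [[-0.163, 0.881, 0.444], [0.987, 0.144, 0.075], [0.002, 0.45, -0.893]]
force: [-13.9, 0.8, 10.9]
finger_gap: -0.0001
gripper_force: 6.8
```

servo_tool([
  [0,0,0.002,0.001,0,0,0],
  [0,0,0.003,0.0015,0,0,0],
  [0,0,0.003,0.0015,0,0,0],
])

```text
t: 19.92
tool_pos: [0.5626, -0.2707, 0.0369]
tcp_rot: [[-0.161, 0.883, 0.441], [0.987, 0.143, 0.075], [0.003, 0.448, -0.894]]
force: [-22.1, 1.1, 18.2]
finger_gap: -0.0001
gripper_force: 11.2
```

```bash
python3 dr.py
```

```text
-0.119 [57 52 54] | -0.117 [60 59 58] | -0.115 [60 59 57] | -0.113 [61 58 57] | -0.111 [60 57 56] | -0.109 [60 56 57] | -0.107 [63 60 62] | -0.105 [69 68 67] | -0.103 [77 81 72] | -0.101 [81 97 68] | -0.099 [122 155  85] | -0.097 [147 184 103] | -0.095 [147 172 120] | -0.093 [198 206 186] | -0.091 [223 225 216] | 
-0.119 [57 56 57] | -0.117 [58 57 57] | -0.115 [60 59 58] | -0.113 [56 57 56] | -0.111 [57 57 54] | -0.109 [57 57 54] | -0.107 [56 55 55] | -0.105 [58 59 53] | -0.103 [59 72 48] | -0.101 [70 94 52] | -0.099 [ 98 132  70] | -0.097 [142 181 101] | -0.095 [166 190 141] | -0.093 [195 200 186] | -0.091 [235 233 229] | 
[ 0.199  0.493  0.416  2.075 -1.169  0.531  1.713] [-22.8   2.   15.7] [ 0.56261038 -0.27069812  0.03693175] local [-0.11430679 -0.04604237]
```

The drawer is hard against its stop and its front is flush (-0.100). I'll back off, rise and go to the knob.

servo_tool([
  [0,0,-0.012,-0.006,0,0,0],
  [0,0,-0.025,-0.012,0,0,0],
  [0,0,-0.036,-0.018,0,0,0],
  [0,0,-0.036,-0.027,0,0,0],
  [0,0,-0.022,-0.054,0,0,0],
  [0,0,-0.009,-0.081,0.1,0,0],
  [0,0,0.005,-0.108,0.2,0,0],
  [0,0,0.018,-0.135,0.3,0,0],
  [0,0,0.032,-0.162,0.4,0,0],
  [0,0,0.045,-0.189,0.46,0,0],
  [0,0,0.05,-0.198,0.46,0,0],
  [0,0,0.05,-0.198,0.46,0,0],
])

```text
t: 20.97
tool_pos: [0.5288, -0.2764, 0.2409]
tcp_rot: [[-0.169, 0.986, 0.017], [0.986, 0.169, -0.001], [-0.004, 0.017, -1.0]]
force: [-0.6, 0.9, -0.2]
finger_gap: 0.0003
gripper_force: 0.0
```

```bash
python3 - <<'E'
from h import *
im,K,T=cap("top"); cv2.imwrite("pics/top4.png",im); np.savez("top4.npz",im=im,K=K,T=T)
hsv=cv2.cvtColor(im,cv2.COLOR_BGR2HSV)
def cen(lo,hi,box,z):
    mk=cv2.inRange(hsv,lo,hi); b=np.zeros_like(mk); x0,y0,x1,y1=box; b[y0:y1,x0:x1]=255; mk&=b; v,u=np.where(mk); return len(u),u.mean(),v.mean(),onz(K,T,u.mean(),v.mean(),z)[:2]
o=np.array([.6678,-.2065]); R=np.array([[.9864,.1643],[-.1643,.9864]])
for n,a in dict(green=((45,90,60),(85,255,255),(365,142,382,165),.116),red=((0,120,100),(8,255,255),(340,145,358,170),.116),pointer=((8,90,120),(25,255,255),(345,125,372,152),.118)).items():
    c=cen(*a); print(n,c,"local",R@(c[3]-o))
# bar white mark + dark bar
g=cv2.cvtColor(im,cv2.COLOR_BGR2GRAY); print(g[162:194,302:334:1][::2])
s=robot.state();print(np.round(s["q"],3),np.round(s["force"],1)); plan([.625,-.1275,.2],goal(3.17))
E
```

```text
green (42, np.float64(372.57142857142856), np.float64(155.54761904761904), array([ 0.68190113, -0.2684425 ])) local [ 0.00373221 -0.0634169 ]
red (34, np.float64(348.9117647058824), np.float64(159.91176470588235), array([ 0.67105962, -0.20880219])) local [ 0.00283704 -0.00280643]
pointer (38, np.float64(357.2894736842105), np.float64(139.97368421052633), array([ 0.72162588, -0.23060837])) local [ 0.04913284 -0.03262409]
[[235 233 233 236 234 234 233 233 232 233 235 236 235 235 236 234 232 233
  235 234 235 234 235 234 235 234 235 235 235 233 235 234]
 [234 235 234 234 233 233 232 232 232 230 226 225 220 193 149 146 145 147
  149 191 226 232 233 234 235 234 234 234 234 233 234 235]
 [233 233 233 234 234 233 231 205 147 106  92  73  55  46  58  69  72  72
   79  76  91 140 198 228 233 234 234 235 234 235 234 234]
 [235 235 234 233 217 162 107  78  70  68  73  70  57  44  56  69  78  76
   84  74  66  70  75  89 140 199 228 235 235 235 234 234]
 [237 234 229 196 120  76  66  73  74  75  73  72  56  40  61  70  77  79
   80  76  65  75  77  79  76  92 151 216 233 234 235 237]
 [233 221 1
[... 920 characters left out ...]
 [231 230 210 150 106  77  53  67  89  91  93  91  69  37  80 182 244 241
  154  82  80  97  99  88  71  81 129 201 234 238 237 238]
 [233 233 235 230 203 136  94  78  57  58  74  87  71  47  46  44  43  41
   50  76  93  80  70  89 110 167 220 234 237 238 237 237]
 [233 236 234 234 234 232 210 151 108  97  89  81  68  64  57  63  63  69
   66  80  91 102 136 173 211 230 234 233 237 235 235 237]
 [233 234 234 235 235 233 234 231 231 217 204 186 149 132 127 129 133 134
  160 181 205 231 233 236 235 235 236 236 237 237 237 238]]
[-0.212  0.384  0.824  1.691 -0.31   1.189  0.857] [-1.3 -0.3  0.2]
shift [0.1305 0.1221 0.0397] turn [ 0.0103  0.0099 -1.4325] t 21.0167 pos [ 0.5258 -0.2765  0.2382]
```

servo_tool([
  [0.5,0.011,0.01,0,0,0,-0.12],
  [0.5,0.022,0.02,0,0,0,-0.24],
  [0.5,0.033,0.03,0,0,0,-0.36],
  [0.5,0.044,0.04,0,0,0,-0.48],
  [0.5,0.055,0.05,0,0,0,-0.6],
  [0.5,0.066,0.06,0,0,0,-0.72],
  [0.5,0.077,0.07,0,0,0,-0.84],
  [0.5,0.088,0.08,0,0,0,-0.96],
  [0.5,0.099,0.09,0.01,0,0,-1.08],
  [0.5,0.11,0.1,0.02,0,0,-1.2],
  [0.5,0.12,0.11,0.03,0,0,-1.3],
  [0.5,0.13,0.122,0.04,0,0,-1.4],
])

```text
t: 22.02
tool_pos: [0.6212, -0.1286, 0.1958]
tcp_rot: [[-1.0, 0.004, 0.006], [0.004, 1.0, 0.004], [-0.006, 0.004, -1.0]]
force: [0.7, -0.3, -0.7]
finger_gap: 0.0424
gripper_force: 0.0
```

servo_tool([
  [0.5,0,0,0,0,0,0],
  [0.5,0,0,0,0,0,0],
  [0.5,0,0,0,0,0,0],
])

```text
t: 22.27
tool_pos: [0.6223, -0.1302, 0.1983]
tcp_rot: [[-1.0, 0.01, 0.009], [0.01, 1.0, 0.002], [-0.009, 0.002, -1.0]]
force: [-0.4, -0.1, 0.9]
finger_gap: 0.0428
gripper_force: 0.0
```

```bash
python3 - <<'E'
from h import *
s=robot.state();print(np.round(s["q"],3),np.round(s["force"],1)); plan([.625,-.127,.128],goal(np.pi))
E
```

```text
[-0.201  0.428  0.463  1.628 -0.211  1.126  1.875] [-0.4 -0.1  0.9]
shift [-0.002   0.0031  0.0703] turn [ 0.0019  0.0087 -0.0104] t 22.2667 pos [ 0.6223 -0.1302  0.1983]
```

servo_tool([
  [0.5,-0.002,0.003,0.02,0.002,0.009,-0.01],
  [0.5,-0.002,0.003,0.045,0.002,0.009,-0.01],
  [0.5,-0.002,0.003,0.06,0.002,0.009,-0.01],
  [0.5,-0.002,0.003,0.07,0.002,0.009,-0.01],
  [0.5,-0.002,0.003,0.07,0.002,0.009,-0.01],
  [0.5,-0.002,0.003,0.07,0.002,0.009,-0.01],
])

```text
t: 22.77
tool_pos: [0.6265, -0.1263, 0.1294]
tcp_rot: [[-1.0, -0.002, 0.002], [-0.002, 1.0, -0.0], [-0.002, -0.0, -1.0]]
force: [0.0, -0.4, 0.1]
finger_gap: 0.0429
gripper_force: 0.0
```

servo_tool([
  [0,0,0,0,0,0,0],
  [0,0,0,0,0,0,0],
  [0,0,0,0,0,0,0],
  [0,0,0,0,0,0,0],
  [0,0,0,0,0,0,0],
  [0,0,0,0,0,0,0],
], squeeze=30)

```text
t: 23.27
tool_pos: [0.6279, -0.1299, 0.1311]
tcp_rot: [[-1.0, -0.002, 0.006], [-0.002, 1.0, -0.006], [-0.006, -0.006, -1.0]]
force: [-0.0, -7.5, 0.1]
finger_gap: 0.015
gripper_force: 34.6
```

Gripped at 15 mm. I turn clockwise, which is positive about tool z, by 2.2 rad.

servo_tool([
  [0,0.001,-0.003,0,0,0,0.05],
  [0,0.001,-0.003,0,0,0,0.15],
  [0,0.001,-0.003,0,0,0,0.25],
  [0,0.001,-0.003,0,0,0,0.35],
  [0,0.001,-0.003,0,0,0,0.45],
  [0,0.001,-0.003,0,0,0,0.55],
  [0,0.001,-0.003,0,0,0,0.65],
  [0,0.001,-0.003,0,0,0,0.75],
  [0,0.001,-0.003,0,0,0,0.85],
  [0,0.001,-0.003,0,0,0,0.95],
  [0,0.001,-0.003,0,0,0,1.05],
  [0,0.001,-0.003,0,0,0,1.1],
])

```text
t: 24.27
tool_pos: [0.6264, -0.1324, 0.1311]
tcp_rot: [[-0.452, 0.892, 0.005], [0.892, 0.452, -0.006], [-0.007, 0.002, -1.0]]
force: [-0.7, -6.3, 1.8]
finger_gap: 0.0155
gripper_force: 34.8
```

```bash
cat > pt.py <<'E'
from h import *
im,K,T=cap("top"); hsv=cv2.cvtColor(im,cv2.COLOR_BGR2HSV)
o=np.array([.6678,-.2065]); R=np.array([[.9864,.1643],[-.1643,.9864]]); r={}
for n,(lo,hi,z,b) in dict(green=((45,90,60),(85,255,255),.116,(365,142,382,165)),pointer=((8,90,120),(25,255,255),.118,(326,125,392,152))).items():
    mk=cv2.inRange(hsv,lo,hi); q=np.zeros_like(mk); q[b[1]:b[3],b[0]:b[2]]=255; v,u=np.where(mk&q)
    if len(u): r[n]=R@(onz(K,T,u.mean(),v.mean(),z)[:2]-o); print(n,len(u),u.mean().round(2),v.mean().round(2),r[n].round(4))
if len(r)==2: print("pointer-green mm",1e3*(r["pointer"]-r["green"])[1])
s=robot.state(); print(s["t"],np.round(s["q"],2),np.round(s["force"],1),np.round(s["tool_pos"],4),"yaw",np.arctan2(s["tcp_rot"][1][0],s["tcp_rot"][0][0]))
E
python3 pt.py
```

```text
green 42 372.57 155.55 [ 0.0037 -0.0634]
24.3167 [-0.36  0.56  0.7   1.69 -0.41  1.04  0.94] [-1.  -4.4  2.2] [ 0.6264 -0.1324  0.1311] yaw 2.0393298163929314
```

servo_tool([
  [0,-0.002,-0.001,0,0,0,0.1],
  [0,-0.002,-0.001,0,0,0,0.2],
  [0,-0.002,-0.001,0,0,0,0.3],
  [0,-0.002,-0.001,0,0,0,0.4],
  [0,-0.002,-0.001,0,0,0,0.5],
  [0,-0.002,-0.001,0,0,0,0.6],
  [0,-0.002,-0.001,0,0,0,0.7],
  [0,-0.002,-0.001,0,0,0,0.8],
  [0,-0.002,-0.001,0,0,0,0.9],
  [0,-0.002,-0.001,0,0,0,1.0],
  [0,-0.002,-0.001,0,0,0,1.1],
  [0,-0.002,-0.001,0,0,0,1.1],
])

```text
t: 25.32
tool_pos: [0.6237, -0.1323, 0.131]
tcp_rot: [[0.589, 0.808, -0.002], [0.808, -0.589, -0.001], [-0.002, -0.001, -1.0]]
force: [-7.8, -0.6, 9.2]
finger_gap: 0.0151
gripper_force: 35.8
```

```bash
python3 pt.py
```

```text
green 42 372.57 155.55 [ 0.0037 -0.0634]
pointer 2 370.0 144.5 [ 0.0322 -0.0619]
pointer-green mm 1.5158074307886695
25.3667 [-0.51  0.67  0.97  1.69 -0.61  1.11  0.01] [-7.5 -1.1  9. ] [ 0.6238 -0.1323  0.131 ] yaw 0.9438750590769802
```

The turn was 2.20 rad. I'll release, rise and retreat to see the pointer.

servo_tool([
  [0.5,0,0,0,0,0,0],
  [0.5,0,0,0,0,0,0],
  [0.5,0,0,0,0,0,0],
  [0.5,0,0,-0.03,0,0,0],
  [0.5,0,0,-0.06,0,0,0],
  [0.5,-0.03,-0.02,-0.08,0,0,0],
  [0.5,-0.06,-0.045,-0.08,0,0,0],
  [0.5,-0.09,-0.07,-0.08,0,0,0],
  [0.5,-0.1,-0.08,-0.08,0,0,0],
  [0.5,-0.1,-0.08,-0.08,0,0,0],
  [0.5,-0.1,-0.08,-0.08,0,0,0],
])

```text
t: 26.28
tool_pos: [0.5028, -0.1642, 0.2092]
tcp_rot: [[0.585, 0.811, 0.004], [0.811, -0.585, 0.002], [0.004, 0.002, -1.0]]
force: [0.8, -0.6, -0.3]
finger_gap: 0.0425
gripper_force: 0.0
```

```bash
python3 pt.py; python3 - <<'E'
from h import *
im,K,T=cap("top"); np.savez("top5.npz",im=im,K=K,T=T); cv2.imwrite("pics/v5.png",cv2.resize(im[110:240,280:420],None,fx=5,fy=5,interpolation=2))
E
```

```text
green 42 372.57 155.55 [ 0.0037 -0.0634]
pointer 39 369.23 137.62 [ 0.05   -0.0634]
pointer-green mm 0.0412864900764115
26.3333 [-0.67  0.4   1.16  1.87 -0.41  1.13  0.01] [0.1 0.1 0.8] [ 0.5039 -0.1637  0.2092] yaw 0.947561857075054
```

View pics/v5.png

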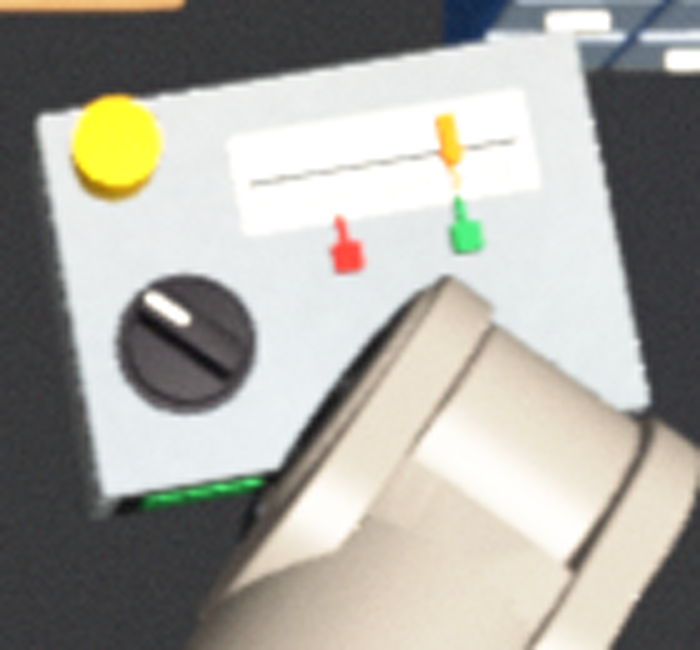

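The pointer tip at (457,187) lines up with the green nose at (458,200), the measured offset is about 0 mm, and the robot is clear of everything. I'll hand it in.

```bash
python3 -c "
from station import robot
print(robot.sign_off())"
```

```text
the job is handed in; nothing more can be done
None
```

I handed the job in with the battery in the tester drawer rail end towards the contacts, the drawer pushed home against its stop, and the pointer measured on the green mark; sign-off returned no verdict.

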